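Peel the stuck tray and show it to the lamp

TASK

First set the inspection lamp, which has a red ball handle: swivel it until its red pointer lies on the white line of its base, and tilt its head 40 degrees below level. Then peel the brass top tray off the clinging stack by its red corner pull, raising that corner first while the opposite corner is still down in the nest, and free it from the four orange tabs stuck over its rim without knocking the other things on the bench. Finish while still holding the tray in the air, still, its middle in the lamp's beam about 22 cm from the centre of the head and its hollow inside facing the lamp; do not put it down or let go.

Things in the scene. Friction and masses are not known exactly. Their poses are not given: they have to be found in the camera images.
- lamp: inspection lamp's fixed base, a dark steel disc 150 mm across and 18 mm high; origin under its centre, on the swivel axis (vertical). Its -x axis points along the white line on the disc, the wanted swivel direction. The lamp stands at the right of the bench, facing the robot
- lamp_swivel (a joint): swivel angle of the lamp's post about the vertical, rad; 0 = red pointer on the white line (wanted), positive = counterclockwise seen from above; stiff (about 0.15 N m), stays where it is left; range -1.3 to 1.3
- lamp_tilt (a joint): tilt of the lamp head, rad; 0 = beam level, positive = beam tilted down; wanted 0.70 (40 degrees); stiff (about 0.15 N m), stays where left; range -0.3 to 1.1. A red pointer on the head's +y side meets a white tick on the black scale disc at 40 degrees
- lamp_pivot (a point): point where the swivel axis and the tilt axis cross, centre of the round grey lamp head (84 mm across, 30 mm thick), 240 mm above the bench. Its axes turn with the head: -x is the beam (out of the white lens), y is the tilt axis (to the left seen along +x)
- lamp_knob (a point): centre of the red ball handle, 24 mm across, on an 8 mm rod, 95 mm from lamp_pivot, in the head's x-z plane, 40 degrees above the beam (so level with the pivot when the head is tilted 40 degrees down). Can be pinched from above, fingers closing across the rod; moves on a sphere about lamp_pivot
- lamp_spot (a point): the point in the beam 220 mm from lamp_pivot along the beam; moves with the lamp head. The tray is to be shown here
- stack_base: fixed dark wooden cradle 196 x 166 x 12 mm, holding two steel-coloured trays of the same shape that stay put; origin under its centre, axes as tray_top's while nested. A post at each side carries an orange tab (14 mm wide) that lies 4 mm over the top tray's rim, 47 to 50 mm above the bench; the tabs hinge up and outward, stiffly (about 2 N each at the rim), when the rim is lifted
- tray_top: brass-coloured top tray, 140 x 110 mm over the rim, floor 110 x 80, 21 mm deep, sides flared 45 degrees, about 0.12 kg. Origin under its centre, 24 mm above the bench while nested; z out of the hollow side (up). x runs along the diagonal from the corner with the red pull (-x, rim corner at 89 mm) to the opposite one. Orange tabs cling to its rim; each lets go after about 10 mm of lift
- tray_pull (a point): centre of the gripping part of tray_top's red pull, at (-104, 0, 30) mm in the tray's frame, 54 mm above the bench while nested. The pull is an upright fin 10 mm thick (along tray y), 34 mm long (x -118 to -84 mm), 30 mm high (z 14 to 44 mm); its outer 25 mm sticks out past the rim corner with free space either side
- tray_far (a point): on tray_top's underside near the corner opposite the pull, at (66, 0, 3) mm in its frame
- nest_far (a point): the fixed point of the tray below where tray_far rests while nested
- lid_panel: bystander: dark wooden lid panel with white inlay, 130 x 190 x 14 mm, lying flat at the left; leave alone
- stylus_holder: bystander: metal stylus holder, 44 mm across, 60 mm high; leave alone
- winding_gear: bystander: dark cast gear, 82 mm across, 22 mm high; leave alone
- oil_bottle: bystander: small amber bottle, 40 mm across, 85 mm high; leave alone
- driver: bystander: red-handled screwdriver lying on the bench; leave alone
- screw_dish: bystander: blue dish 70 mm across, 22 mm high; leave alone
Mind the look-alikes: they are no part of the job. What is shaped like the tray_top but blue is not meant.

How it is judged (in metres and radians):
On the way, in this order (a step that is already met when the one before it is completed fails the run):
1. the lamp's swivel is within 0.14 rad of the white line and its tilt within 0.14 rad of 40 degrees, with the tray still in the nest (value of joint lamp_swivel between -0.14 and 0.14 rad and value of joint lamp_tilt between 0.56 and 0.84 rad and distance between tray_far and nest_far below 0.005 m and angle between tray_top's own z axis and vertical below 0.05 rad), for 0.3 s.
2. the pull corner is lifted (tray tilted over 0.17 rad) while the opposite corner is still within 15 mm of its nest (angle between tray_top's own z axis and vertical above 0.17 rad and z of tray_pull in the frame of stack_base above 0.07 m and distance between tray_far and nest_far below 0.015 m), for 0.05 s.
At the end, for the whole second after the job is handed in: Fingers hold the still top tray clear of bench, stack and lamp, centre within 50 mm of the lamp spot, hollow side facing the lamp within 0.7 rad; lamp within 0.14 rad of swivel 0 and tilt 0.70 (value of joint lamp_swivel between -0.14 and 0.14 rad and value of joint lamp_tilt between 0.56 and 0.84 rad and distance between tray_top and lamp_spot below 0.05 m and angle between the z axis of tray_top and the x axis of lamp_pivot, either way round below 0.7 rad and z of lamp_pivot in the frame of tray_top above 0.1 m and height (world z) of tray_far above 0.02 m and contact force between tray_top and the fingers above 1 N and contact force between tray_top and stack_base below 0.1 N and contact force between tray_top and lamp below 0.1 N and linear speed of tray_top below 0.03 m/s); the arm keeps its last pose, push and grip.
It fails at once if a bystander is knocked more than 25 mm from its place (distance of any of lid_panel, stylus_holder, winding_gear, oil_bottle, driver, screw_dish from where it was at the start of the episode above 0.025 m).
It also fails if it takes over 46 s, if anything falls off the work surface, if the arm or the gripper's body presses on something with over 40 N, if the wrist force passes 120 N, or if a joint passes its speed limit or range.

ROBOT

A 6-joint arm with a two-finger parallel gripper is mounted at the origin on the work surface. World frame = base frame: x ahead of the robot, y to its left, z up, the work surface at z = 0. Lengths are in m, angles in degrees, forces in N, time in s.
With the tool pointing down it reaches from about 0.375 to 0.9 m from the base axis. Payload 3.1 kg.
Tool frame: the origin (TCP) lies between the finger pads; the fingertips stand 11 mm ahead of it and the grasp point (between the pads) lies 8 mm behind it; z points along the fingers, y is the direction in which the jaws open and shut (so a half turn about z gives the same grasp; the last joint's range is limited). The gripper opens to 87 mm and grips with 3 to 60 N. Pads are 19 mm wide; open, the fingers measure 117 mm over their backs; the gripper's body (75 mm by 190 mm) begins 51 mm behind the grasp point.
Start: joints at [-86.946, 30.224, 82.088, -0, 67.689, -10.227], TCP at [0.144, -0.608, 0.234] pointing down, gripper open.
Joint ranges: [-176.69, 176.69], [-43.24, 126.21], [12.49, 139.97], [-82, 262], [0, 151.66], [-163.58, 163.58]. Speed limits (degrees/s): [159.86, 159.86, 180, 180, 180, 180].

INTERFACE

Orientations are given as a 3x3 rotation matrix whose columns are the frame's x, y, z axes.
In Python, from rig import bot, vision gives the robot as it stands. The module is installed in compiled form; this text tells all that it offers.
- The arm moves only by the tool jog_arm, never from a script. Its argument "rows" is a list of rows, each an object with "dp": the shift along the tool's x, y, z in mm, a list of three; "turn": the turn, a rotation vector about the tool's x, y, z in degrees, a list of three; "grip": the opening, from 0 (shut) to 1 (fully open). A call has 1 to 10 rows; each row is the pose to reach, as a shift and turn from the pose commanded when the call began, along the tool's axes at that moment; what a row does not reach only later rows make up. A row lasts 1/10 s, in which the tool goes at most 50 mm and 8.59 degrees, less where a joint would pass 70% of its speed; a pose out of reach is approached as far as the arm can. A call with a gripper value outside its range is refused whole. The fingers move at their own pace and stop on an object; the grip force is fixed at half the most. Time passes only in rows, so rows that repeat a pose let the fingers close. It gives the time, the measured TCP pose, the force and the opening at its end, in the units of the state.
- bot.read_state(): the state, without advancing time (a new reading comes with each control period).
- vision.capture(name): name is "side" or "top"; returns (picture, depth): 400x640x3 uint8, red, green, blue; 400x640 float32, m along the optical axis (not along the pixel's ray), 0 where there is no reading.
- vision.camera_info(name): a dict with "vertical_fov" (degrees; the focal length in pixels is half the picture's height over the tangent of half this angle, whatever the lens; pixels are square), "cx", "cy" (the principal point, pixels), "k1" (the pictures are not rectified: a ray, as slopes to the right and down, at radius r is drawn at 1 + k1 r^2 times it, then the intrinsics apply), "position" and "rotation" of the camera in the world. Camera axes: x right, y down, z forward; pixel columns grow to the right and rows downward; lengths in m; the calibration is good to about 2 mm. A picture is of the moment at which its call begins. camera_info takes no time and is no camera call.
- bot.hand_in(): hands the job in, once; it reports no verdict.
The state is a dict: "time_s": time; "joint_positions": joint angles; "qvel": joint speeds; "tau": joint torques, N m; "position": TCP position; "tcp_rot": TCP orientation; "force": force on the tool from outside, world axes, zero at the start; "moment": the same for the moment, N m; "opening": opening from 0.0 (shut) to 1.0 (fully open).
Only numpy, scipy, OpenCV 4.12 (cv2) and the standard library are available. Lean on these libraries where they do the work, as an engineer would, in place of code of your own. Each camera call takes 0.05 s, during which the arm holds its last target.

## Working session

There is one attempt and no reset: what is moved stays moved. The work goes in short steps, Python scripts to look and compute and a tool call to move; the robot and the scene stay as the last step left them, time stands still between calls to the robot, and variables do not carry over. Pictures are saved under pics/ and viewed, and the job is handed in when it is done.

Besides the shell and the picture viewer there is one more tool, called by a JSON object that holds its "name" and its "arguments", one argument or row to a line. jog_arm: Moves the arm, as the interface text tells. Its arguments: {"type":"object","properties":{"rows":{"type":"array"}},"required":["rows"]}

```bash
ls; mkdir -p pics
cat > h.py <<'E'
import numpy as np, cv2
from rig import bot, vision
def ray(ci,u,v,H=400):
    f=H/2/np.tan(np.radians(ci['vertical_fov'])/2)
    x=(u-ci['cx'])/f; y=(v-ci['cy'])/f
    K=np.array([[f,0,ci['cx']],[0,f,ci['cy']],[0,0,1.]])
    p=cv2.undistortPoints(np.array([[[u,v]]],float),K,np.array([ci['k1'],0,0,0.]))[0,0]
    return np.array([p[0],p[1],1.])
def pt(name,d,u,v):
    ci=vision.camera_info(name); r=ray(ci,u,v)
    return np.array(ci['position'])+np.array(ci['rotation'])@(r*d)
def onz(name,u,v,z):
    ci=vision.camera_info(name); r=np.array(ci['rotation'])@ray(ci,u,v); p=np.array(ci['position'])
    return p+r*(z-p[2])/r[2]
def proj(name,P):
    ci=vision.camera_info(name); c=np.array(ci['rotation']).T@(np.asarray(P)-np.array(ci['position']))
    f=200/np.tan(np.radians(ci['vertical_fov'])/2); s=c[:2]/c[2]; s=s*(1+ci['k1']*(s@s)); return s*f+[ci['cx'],ci['cy']]
def cloud(name,D):
    ci=vision.camera_info(name); f=200/np.tan(np.radians(ci['vertical_fov'])/2)
    K=np.array([[f,0,ci['cx']],[0,f,ci['cy']],[0,0,1.]])
    v,u=np.mgrid[0:400,0:640]
    p=cv2.undistortPoints(np.stack([u,v],-1).reshape(-1,1,2).astype(float),K,np.array([ci['k1'],0,0,0.]))[:,0]
    c=np.c_[p,np.ones(len(p))]*D.reshape(-1,1)
    return (c@np.array(ci['rotation']).T+np.array(ci['position'])).reshape(400,640,3)
def snap(name,tag):
    I,D=vision.capture(name); cv2.imwrite(f'pics/{tag}.png',I[...,::-1]); np.savez(f'pics/{tag}.npz',I=I,D=D); return I,D
E
python3 - <<'E'
from h import *
for n in('top','side'):
    snap(n,n+'0'); print(vision.camera_info(n))
print(bot.read_state())
E
```

```text
pics
{'vertical_fov': 51.44774709662224, 'cx': 323.01853660258945, 'cy': 199.23655572804836, 'k1': -0.07808058510456257, 'position': array([0.32484244, 0.0204573 , 1.26898005]), 'rotation': array([[-0.14614831, -0.96634686,  0.21169414],
       [-0.98925485,  0.14361387, -0.02738437],
       [-0.00393941, -0.21342164, -0.97695224]])}
{'vertical_fov': 44.2120872777187, 'cx': 320.2979408367959, 'cy': 192.74738036696797, 'k1': 0.02605763614000632, 'position': array([0.41704927, 1.1451294 , 0.91035917]), 'rotation': array([[-0.99221215, -0.054122  ,  0.11218669],
       [-0.12374815,  0.53094268, -0.83832349],
       [-0.01419296, -0.84567765, -0.53350527]])}
{'time_s': 0.1, 'joint_positions': array([-8.69455351e+01,  3.02732873e+01,  8.21506804e+01, -2.07602437e-03,
        6.76893637e+01, -1.02268855e+01]), 'qvel': array([ 0.00550105, -0.08322167, -0.14120797,  0.03713937, -0.02436819,
        0.00691232]), 'tau': array([-3.23843342e-04, -4.40985167e+01, -1.77150267e+01,  6.35608868e-02,
        5.33406227e-02, -3.52091706e-05]), 'position': array([ 0.14357094, -0.60761403,  0.23266417]), 'tcp_rot': array([[ 9.73250556e-01,  2.29746242e-01, -1.38871785e-04],
       [ 2.29746064e-01, -9.73248607e-01,  1.97340829e-03],
       [ 3.18226368e-04, -1.95252596e-03, -9.99998043e-01]]), 'force': array([0.99206175, 0.25421294, 0.06453897]), 'moment': array([ 0.00388983, -0.04401833, -0.00346965]), 'opening': 0.9948756479652613}
```

View pics/top0.png

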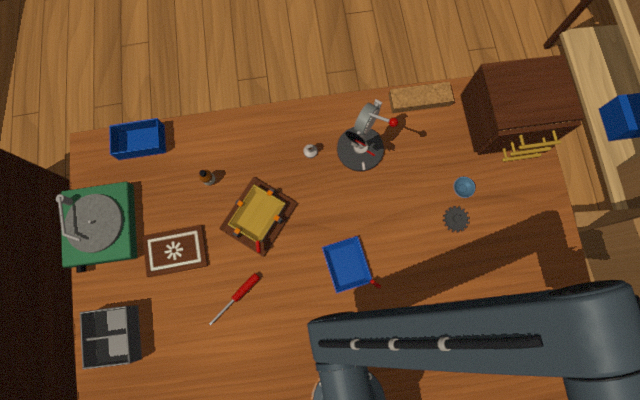

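View pics/side0.png

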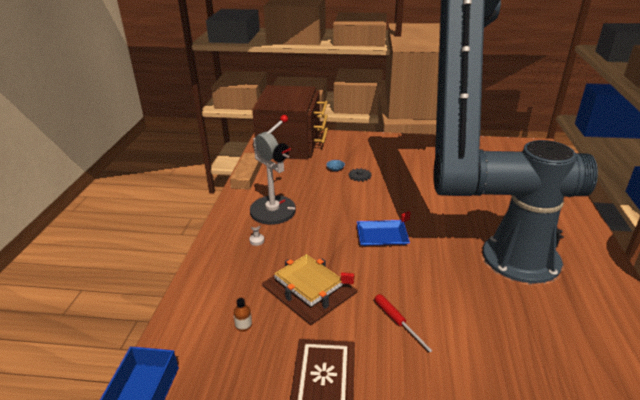

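Run:
```python
import cv2
t=cv2.imread('pics/top0.png'); s=cv2.imread('pics/side0.png')
a=cv2.resize(t[85:195,310:450],None,fx=5,fy=5,interpolation=cv2.INTER_CUBIC); cv2.imwrite('pics/c_lamp_t.png',a)
a=cv2.resize(s[100:230,230:330],None,fx=4.6,fy=4.6,interpolation=cv2.INTER_CUBIC); cv2.imwrite('pics/c_lamp_s.png',a)
a=cv2.resize(t[170:265,210:310],None,fx=6,fy=6,interpolation=cv2.INTER_CUBIC); cv2.imwrite('pics/c_tr_t.png',a)
a=cv2.resize(s[245:325,255:365],None,fx=6,fy=6,interpolation=cv2.INTER_CUBIC); cv2.imwrite('pics/c_tr_s.png',a)
```

```text
(no output)
```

View pics/c_lamp_t.png

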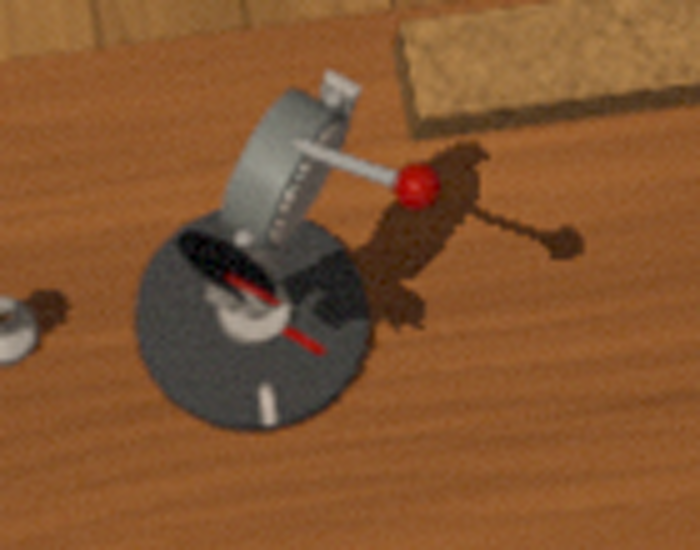

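View pics/c_lamp_s.png

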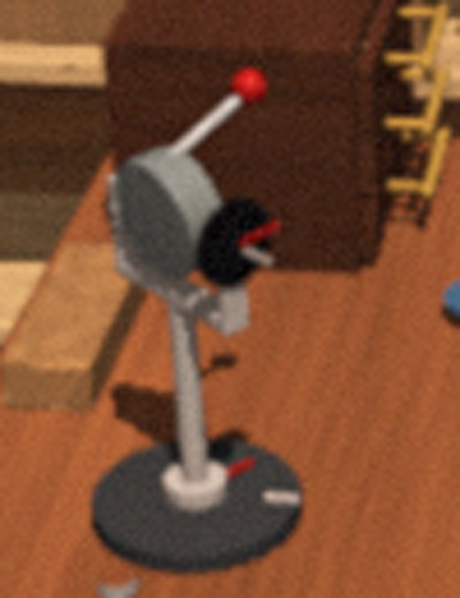

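View pics/c_tr_t.png

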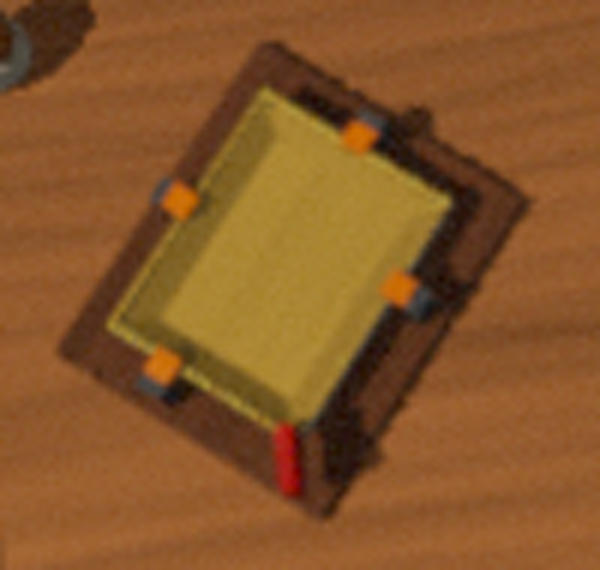

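View pics/c_tr_s.png

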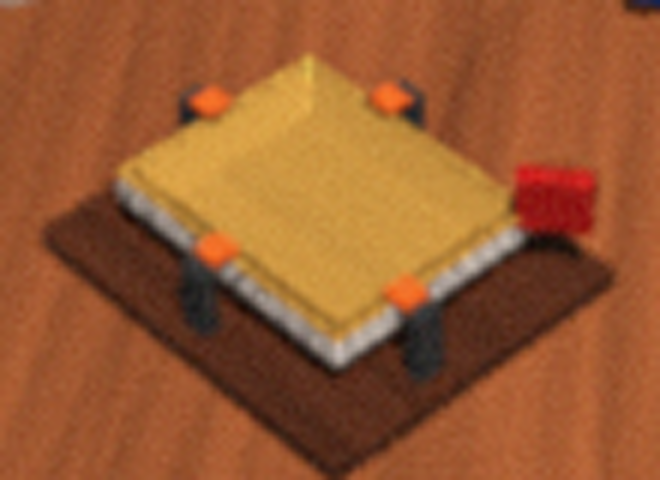

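```bash
cat > m.py <<'E'
from h import *
T=np.load('pics/top0.npz');S=np.load('pics/side0.npz')
def t(c,o,s): return (c[0]/s+o[0]-.5+.5/s, c[1]/s+o[1]-.5+.5/s)
# lamp base ellipse fit manually via side/top color mask
L=lambda c:t(c,(310,85),5)
R=lambda c:t(c,(210,170),6)
b=[onz('top',*L(c),.018) for c in((136,312),(371,318),(262,430))]
A=np.array(b)[:,:2]
M=np.c_[2*A,np.ones(3)];s=np.linalg.solve(M,(A**2).sum(1));c0=s[:2];print('base c',c0,'r',np.sqrt(s[2]+c0@c0))
w0=onz('top',*L((268,425)),.018);w1=onz('top',*L((265,385)),.018);print('white',w0,w1)
p0=onz('top',*L((323,351)),.02);p1=onz('top',*L((287,330)),.02);print('ptr',p0,p1)
print('neck',onz('top',*L((255,318)),.03))
for n,D,I in(('top',T['D'],T['I']),('side',S['D'],S['I'])):
    P=cloud(n,D);I=I.astype(int);m=(I[...,0]>130)&(I[...,1]<60)&(I[...,2]<60)&(D>0)
    k,l,st,ce=cv2.connectedComponentsWithStats(m.astype(np.uint8))
    for i in range(1,k):
        if st[i,4]>8: print(n,st[i],ce[i].round(1),np.median(P[l==i],0).round(4))
for c in((270,88),(455,203),(305,430),(108,325)): print('rim',onz('top',*R(c),.045).round(4))
for c in((287,425),(291,495)): print('fin',onz('top',*R(c),.068).round(4))
for c in((268,42),(530,205),(325,518),(60,352)): print('cradle',onz('top',*R(c),.012).round(4))
SS=lambda c:t(c,(255,245),6)
for c in((310,55),(118,172),(340,350),(520,215)): print('rimS',onz('side',*SS(c),.045).round(4))
for c in((518,172),(595,175)): print('finS',onz('side',*SS(c),.068).round(4))
E
python3 m.py
```

```text
base c [ 0.74319995 -0.15605501] r 0.07471351786183102
white [ 0.67149781 -0.15314471  0.018     ] [ 0.69763587 -0.15567308  0.018     ]
ptr [ 0.71383996 -0.1954527   0.02      ] [ 0.730914   -0.17529632  0.02      ]
neck [ 0.73842678 -0.15515073  0.03      ]
top [389 118   8   8  50] [392.5 121.7] [ 0.6998 -0.2046  0.3146]
top [367 151   7   4  11] [370.1 152.6] [ 0.7217 -0.1834  0.0206]
top [255 241   5  11  34] [257.  246.2] [0.4759 0.1965 0.0659]
top [232 274  26  27 201] [244.5 286.6] [0.3676 0.2531 0.023 ]
top [370 280   4   4  11] [371.8 281.2] [ 0.3288 -0.1192  0.0418]
side [281 115   7   6  32] [283.8 117.6] [ 0.7039 -0.199   0.3151]
side [402 213   3   6  12] [403.2 215. ] [ 0.3312 -0.1138  0.0448]
side [341 273  14  11 130] [347.2 277.6] [0.4783 0.2011 0.0582]
side [375 294  31  33 306] [390.  308.6] [0.3679 0.2619 0.0242]
rim [0.6671 0.1858 0.045 ]
rim [0.594  0.1002 0.045 ]
rim [0.4913 0.1882 0.045 ]
rim [0.5577 0.2799 0.045 ]
fin [0.4919 0.1934 0.068 ]
fin [0.4579 0.1954 0.068 ]
cradle [0.7012 0.1886 0.012 ]
cradle [0.5945 0.0641 0.012 ]
cradle [0.4502 0.1879 0.012 ]
cradle [0.5537 0.3128 0.012 ]
rimS [0.5986 0.1017 0.045 ]
rimS [0.6701 0.1898 0.045 ]
rimS [0.5588 0.2855 0.045 ]
rimS [0.4934 0.1981 0.045 ]
finS [0.4945 0.1969 0.068 ]
finS [0.462  0.1952 0.068 ]
```

Run:
```python
from h import *
t=lambda c:(c[0]/4.6+230-.5+.1,c[1]/4.6+100-.5+.1)
A=np.array([onz('side',*t(c),.018) for c in((93,500),(301,495),(197,441))])[:,:2]
M=np.c_[2*A,np.ones(3)];s=np.linalg.solve(M,(A**2).sum(1));c=s[:2];print(c,np.sqrt(s[2]+c@c))
for p in((265,495),(299,498),(230,474),(256,461)): q=onz('side',*t(p),.018)[:2];print(q,np.degrees(np.arctan2(*(q-c)[::-1])))
for n in('top','side'):
  d=np.load(f'pics/{n}0.npz');P=cloud(n,d['D']);I=d['I'].astype(int)
  # white pixels near lamp base at z~.018
  m=(I.min(-1)>110)&(np.abs(P[...,2]-.02)<.01)&(np.hypot(P[...,0]-.743,P[...,1]+.156)<.08)
  print(n,m.sum(),P[m].round(4).tolist()[:14])
  m=(I.max(-1)<95)&(np.abs(P[...,2]-.019)<.006)&(np.hypot(P[...,0]-.743,P[...,1]+.156)<.09)
  Q=P[m];print(m.sum(),Q.min(0),Q.max(0),Q.mean(0))
```

```text
[ 0.74822371 -0.15183947] 0.07334090655168932
[ 0.70084707 -0.15873117] -171.72345445668856
[ 0.67627369 -0.15745965] -175.53356481553516
[ 0.73072269 -0.1827526 ] -119.5157411310686
[ 0.71528036 -0.20150348] -123.55728694792819
top 50 [[0.7471, -0.1784, 0.017], [0.7418, -0.1668, 0.0271], [0.7412, -0.1699, 0.0274], [0.7451, -0.1784, 0.0131], [0.7441, -0.1355, 0.0241], [0.7431, -0.1384, 0.0257], [0.7417, -0.1411, 0.0286], [0.7412, -0.1442, 0.0287], [0.7407, -0.1473, 0.0288], [0.7407, -0.1774, 0.0162], [0.7392, -0.1442, 0.0247], [0.7377, -0.1502, 0.0267], [0.7364, -0.153, 0.029], [0.735, -0.1623, 0.0293]]
1029 [ 0.66989467 -0.22770961  0.01300537] [ 0.81755023 -0.08319027  0.02439757] [ 0.73411958 -0.15393535  0.01701249]
side 38 [[0.7763, -0.1683, 0.023], [0.7638, -0.1593, 0.0298], [0.7307, -0.1588, 0.0284], [0.7313, -0.1455, 0.0294], [0.7594, -0.1387, 0.0282], [0.7402, -0.1408, 0.0281], [0.7375, -0.1432, 0.0267], [0.7313, -0.1445, 0.0262], [0.6984, -0.1597, 0.0183], [0.6944, -0.1565, 0.0207], [0.6908, -0.1552, 0.0219], [0.6891, -0.1628, 0.0169], [0.6842, -0.1551, 0.0224], [0.6814, -0.1575, 0.021]]
751 [ 0.67431084 -0.22796746  0.01310664] [ 0.82034901 -0.07259584  0.0248338 ] [ 0.74897816 -0.13862032  0.01977092]
```

```bash
cat >> h.py <<'E'
from scipy.spatial.transform import Rotation as Ro
def Rz(deg): return Ro.from_euler('z',deg,degrees=True).as_matrix()
def plan(tgts,ref=None):
    """tgts: list of (pos,R or None)"""
    if ref is None:
        s=bot.read_state(); ref=(np.array(s['position']),np.array(s['tcp_rot']))
    p,R=ref
    for P,Q in tgts:
        Q=R if Q is None else Q
        print('dp',(R.T@(np.array(P)-p)*1000).round(1).tolist(),'turn',Ro.from_matrix(R.T@Q).as_rotvec(degrees=True).round(1).tolist())
def tool(yaw_y, lean=0):
    """tool down with y axis at azimuth yaw_y deg; lean: rotation about tool y deg"""
    a=np.radians(yaw_y); y=np.array([np.cos(a),np.sin(a),0]); z=np.array([0,0,-1.]); x=np.cross(y,z)
    return np.c_[x,y,z]@Ro.from_euler('y',lean,degrees=True).as_matrix()
E
python3 - <<'E'
from h import *
Q=tool(-38)
plan([([.25,-.5,.42],Q),([.7043,-.2067,.42],Q),([.7043,-.2067,.301],Q)])
E
```

```text
dp [128.4, -80.6, -187.1] turn [-0.1, -0.1, -38.7]
dp [637.9, -261.7, -186.6] turn [-0.1, -0.1, -38.7]
dp [637.9, -261.5, -67.6] turn [-0.1, -0.1, -38.7]
```

{"name": "jog_arm", "arguments": {
  "rows": [
    {"dp": [64,-40,-94],"turn": [0,0,-8],"grip": 1},
    {"dp": [128,-81,-187],"turn": [0,0,-16],"grip": 1},
    {"dp": [128,-81,-187],"turn": [0,0,-24],"grip": 1},
    {"dp": [638,-262,-187],"turn": [0,0,-32],"grip": 1},
    {"dp": [638,-262,-187],"turn": [0,0,-38.7],"grip": 1},
    {"dp": [638,-262,-187],"turn": [0,0,-38.7],"grip": 1},
    {"dp": [638,-262,-187],"turn": [0,0,-38.7],"grip": 1},
    {"dp": [638,-262,-187],"turn": [0,0,-38.7],"grip": 1},
    {"dp": [638,-262,-187],"turn": [0,0,-38.7],"grip": 1},
    {"dp": [638,-262,-187],"turn": [0,0,-38.7],"grip": 1}
  ]
}}

```text
time_s: 1.1
position: [0.499, -0.3447, 0.391]
tcp_rot: [[0.616, 0.788, -0.001], [0.788, -0.616, 0.0], [-0.0, -0.001, -1.0]]
force: [-0.3, -0.3, -0.4]
opening: 1.004
```

Run:
```python
from h import *
plan([([.7043,-.2067,.42],tool(-38))])
```

```text
dp [235.2, 76.7, -29.1] turn [-0.0, 0.0, -0.0]
```

{"name": "jog_arm", "arguments": {
  "rows": [
    {"dp": [210,70,-25],"turn": [0,0,0],"grip": 1},
    {"dp": [210,70,-25],"turn": [0,0,0],"grip": 1},
    {"dp": [210,70,-25],"turn": [0,0,0],"grip": 1},
    {"dp": [210,70,-25],"turn": [0,0,0],"grip": 1},
    {"dp": [210,70,-25],"turn": [0,0,0],"grip": 1},
    {"dp": [210,70,-25],"turn": [0,0,0],"grip": 1},
    {"dp": [210,70,-25],"turn": [0,0,0],"grip": 1}
  ]
}}

```text
time_s: 1.8
position: [0.6819, -0.2237, 0.415]
tcp_rot: [[0.615, 0.788, -0.002], [0.788, -0.615, 0.0], [-0.001, -0.002, -1.0]]
force: [0.6, -0.5, -0.8]
opening: 0.999
```

Run:
```python
from h import *
for n in('top','side'):
    I,D=snap(n,n+'1')
s=bot.read_state();print(s['position'],s['qvel'].round(2),s['joint_positions'].round(1))
plan([([.7043,-.2067,.301],tool(-38))])
a=np.hstack([cv2.resize(cv2.imread('pics/top1.png')[60:200,310:450],(400,400)),cv2.resize(cv2.imread('pics/side1.png')[50:190,200:340],(400,400))]);cv2.imwrite('pics/c1.png',a)
```

```text
[ 0.68105115 -0.22486568  0.41563645] [-0.65 -0.6   0.03  0.15 -0.11  0.02] [-27.2  31.4  51.6  -0.   97.   10.9]
dp [28.7, 7.3, 114.6] turn [-0.1, 0.1, -0.1]
```

View pics/c1.png

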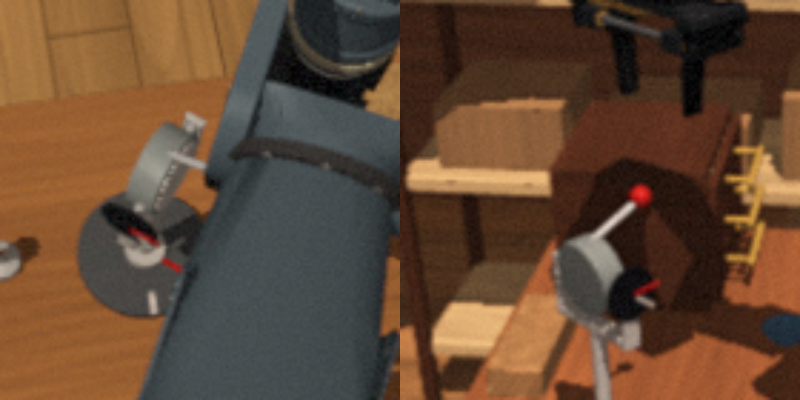

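{"name": "jog_arm", "arguments": {
  "rows": [
    {"dp": [29,7,30],"turn": [0,0,0],"grip": 1},
    {"dp": [29,7,70],"turn": [0,0,0],"grip": 1},
    {"dp": [29,7,100],"turn": [0,0,0],"grip": 1},
    {"dp": [29,7,115],"turn": [0,0,0],"grip": 1},
    {"dp": [29,7,115],"turn": [0,0,0],"grip": 1}
  ]
}}

```text
time_s: 2.4
position: [0.7028, -0.2062, 0.2976]
tcp_rot: [[0.618, 0.786, -0.007], [0.786, -0.618, 0.003], [-0.002, -0.007, -1.0]]
force: [-0.0, 0.2, -0.1]
opening: 1.001
```

Run:
```python
from h import *
I,D=snap('side','side2')
cv2.imwrite('pics/c2.png',cv2.resize(I[70:190,220:340,::-1],(720,720)[:2],interpolation=cv2.INTER_CUBIC)[:600])
s=bot.read_state();print(s['position'],s['force'])
```

```text
[ 0.70400562 -0.20659095  0.30007655] [1.20936007 0.61224018 0.69671926]
```

View pics/c2.png

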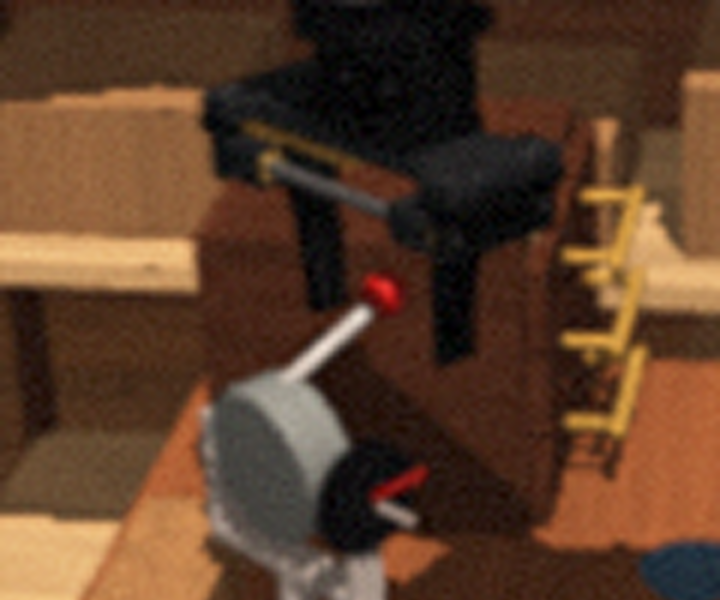

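{"name": "jog_arm", "arguments": {
  "rows": [
    {"dp": [0,0,0],"turn": [0,0,0],"grip": 0},
    {"dp": [0,0,0],"turn": [0,0,0],"grip": 0},
    {"dp": [0,0,0],"turn": [0,0,0],"grip": 0},
    {"dp": [0,0,0],"turn": [0,0,0],"grip": 0},
    {"dp": [0,0,0],"turn": [0,0,0],"grip": 0}
  ]
}}

```text
time_s: 2.95
position: [0.7057, -0.2054, 0.3017]
tcp_rot: [[0.616, 0.788, 0.001], [0.788, -0.616, -0.0], [0.0, 0.001, -1.0]]
force: [-0.4, 0.2, -1.4]
opening: 0.631
```

```bash
cat > lamp.py <<'E'
from h import *
C=np.array([.745,-.1545,.24])
def kn(az,el): a,e=np.radians(az),np.radians(el); return C+.095*np.array([np.cos(e)*np.cos(a),np.cos(e)*np.sin(a),np.sin(e)])
E
python3 - <<'E'
from lamp import *
s=bot.read_state();print(s['position'],s['force'],s['opening'],s['time_s'])
off=np.array(s['position'])-kn(232,46);print('off',off)
t=[]
for i in range(1,9):
    az=232-52*i/8; t.append((kn(az,46)+off,tool(az+90)))
t+= [(kn(180,46-46*i/8)+off,tool(270)) for i in range(1,9)]
plan(t)
E
```

```text
[ 0.70568856 -0.20543732  0.30168973] [-0.38698221  0.17700225 -1.39857999] 0.6305508823154673 2.95
off [ 0.00131763  0.00106552 -0.00664755]
dp [0.4, -7.5, -0.0] turn [0.0, -0.0, 6.5]
dp [1.7, -14.8, -0.0] turn [0.0, -0.0, 13.0]
dp [3.8, -22.0, -0.0] turn [0.0, -0.0, 19.5]
dp [6.7, -28.9, -0.0] turn [0.0, -0.0, 26.0]
dp [10.3, -35.5, -0.0] turn [0.0, -0.0, 32.5]
dp [14.7, -41.5, -0.0] turn [0.0, -0.0, 39.0]
dp [19.7, -47.1, -0.0] turn [0.0, -0.0, 45.5]
dp [25.4, -52.0, -0.0] turn [0.0, -0.0, 52.0]
dp [21.3, -57.1, 6.9] turn [0.0, -0.0, 52.0]
dp [17.8, -61.7, 14.5] turn [0.0, -0.0, 52.0]
dp [14.7, -65.7, 22.6] turn [0.0, -0.0, 52.0]
dp [12.1, -68.9, 31.2] turn [0.0, -0.0, 52.0]
dp [10.1, -71.5, 40.1] turn [0.0, -0.0, 52.0]
dp [8.7, -73.4, 49.3] turn [0.0, -0.0, 52.0]
dp [7.8, -74.5, 58.8] turn [0.0, -0.0, 52.0]
dp [7.5, -74.9, 68.3] turn [0.0, -0.0, 52.0]
```

{"name": "jog_arm", "arguments": {
  "rows": [
    {"dp": [0,0,0],"turn": [0,0,0],"grip": 0},
    {"dp": [0,0,0],"turn": [0,0,0],"grip": 0},
    {"dp": [0,0,0],"turn": [0,0,0],"grip": 0},
    {"dp": [0,0,0],"turn": [0,0,0],"grip": 0},
    {"dp": [0,0,0],"turn": [0,0,0],"grip": 0},
    {"dp": [0,0,0],"turn": [0,0,0],"grip": 0}
  ]
}}

```text
time_s: 3.55
position: [0.7054, -0.2053, 0.301]
tcp_rot: [[0.616, 0.788, -0.0], [0.788, -0.616, 0.0], [-0.0, -0.001, -1.0]]
force: [-0.1, -0.4, 0.1]
opening: 0.252
```

{"name": "jog_arm", "arguments": {
  "rows": [
    {"dp": [0,-4,0],"turn": [0,0,3],"grip": 0},
    {"dp": [0.4,-7.5,0],"turn": [0,0,6.5],"grip": 0}
  ]
}}

```text
time_s: 3.75
position: [0.7003, -0.2005, 0.301]
tcp_rot: [[0.703, 0.712, 0.001], [0.712, -0.703, -0.0], [0.001, 0.001, -1.0]]
force: [-0.4, 1.2, -0.4]
opening: 0.253
```

Run:
```python
from lamp import *
off=np.array([.0013,.0011,-.0066])
t=[(kn(225.5-i*5.69,46)+off,tool(315.5-5.69*i)) for i in range(1,9)]
plan(t)
```

```text
dp [0.2, -6.7, -0.7] turn [0.0, -0.0, 5.6]
dp [1.2, -13.2, -0.7] turn [0.0, -0.0, 11.2]
dp [2.8, -19.6, -0.7] turn [0.0, -0.0, 16.9]
dp [5.0, -25.7, -0.7] turn [0.0, -0.0, 22.6]
dp [7.8, -31.6, -0.7] turn [0.0, -0.0, 28.3]
dp [11.2, -37.2, -0.7] turn [0.0, -0.1, 34.0]
dp [15.1, -42.5, -0.7] turn [0.0, -0.1, 39.7]
dp [19.5, -47.3, -0.7] turn [0.0, -0.1, 45.4]
```

{"name": "jog_arm", "arguments": {
  "rows": [
    {"dp": [0.2,-6.7,0],"turn": [0,0,5.6],"grip": 0},
    {"dp": [1.2,-13.2,0],"turn": [0,0,11.2],"grip": 0},
    {"dp": [2.8,-19.6,0],"turn": [0,0,16.9],"grip": 0},
    {"dp": [5,-25.7,0],"turn": [0,0,22.6],"grip": 0},
    {"dp": [7.8,-31.6,0],"turn": [0,0,28.3],"grip": 0},
    {"dp": [11.2,-37.2,0],"turn": [0,0,34],"grip": 0},
    {"dp": [15.1,-42.5,0],"turn": [0,0,39.7],"grip": 0},
    {"dp": [19.5,-47.3,0],"turn": [0,0,45.4],"grip": 0},
    {"dp": [19.5,-47.3,0],"turn": [0,0,45.4],"grip": 0}
  ]
}}

```text
time_s: 4.65
position: [0.6819, -0.1524, 0.301]
tcp_rot: [[1.0, 0.001, 0.005], [0.001, -1.0, 0.001], [0.005, -0.001, -1.0]]
force: [4.0, 1.7, -3.1]
opening: 0.254
```

Run:
```python
from lamp import *
s=bot.read_state();print(s['position'],s['force'],s['moment'],s['opening'])
off=np.array(s['position'])-kn(180,46);print(off)
plan([(kn(180,46-46*i/8)+off,tool(270)) for i in range(1,9)])
```

```text
[ 0.68191562 -0.15235064  0.30102845] [ 3.99244605  1.72089613 -3.06620446] [ 0.29250159 -0.73788448 -0.02010773] 0.2542766031326048
[ 0.00290817  0.00214936 -0.00730883]
dp [-6.6, -0.0, 6.9] turn [-0.0, -0.3, 0.1]
dp [-12.4, -0.0, 14.5] turn [-0.0, -0.3, 0.1]
dp [-17.4, -0.0, 22.6] turn [-0.0, -0.3, 0.1]
dp [-21.6, -0.0, 31.1] turn [-0.0, -0.3, 0.1]
dp [-24.9, 0.0, 40.0] turn [-0.0, -0.3, 0.1]
dp [-27.4, 0.0, 49.3] turn [-0.0, -0.3, 0.1]
dp [-28.8, 0.0, 58.7] turn [-0.0, -0.3, 0.1]
dp [-29.4, 0.0, 68.2] turn [-0.0, -0.3, 0.1]
```

{"name": "jog_arm", "arguments": {
  "rows": [
    {"dp": [-6.6,1,6.9],"turn": [0,0,0],"grip": 0},
    {"dp": [-12.4,1.5,14.5],"turn": [0,0,0],"grip": 0},
    {"dp": [-17.4,1.5,22.6],"turn": [0,0,0],"grip": 0},
    {"dp": [-21.6,1.5,31.1],"turn": [0,0,0],"grip": 0},
    {"dp": [-24.9,1.5,40],"turn": [0,0,0],"grip": 0},
    {"dp": [-27.4,1.5,49.3],"turn": [0,0,0],"grip": 0},
    {"dp": [-28.8,1.5,58.7],"turn": [0,0,0],"grip": 0},
    {"dp": [-29.4,1.5,68.2],"turn": [0,0,0],"grip": 0},
    {"dp": [-29.4,1.5,68.2],"turn": [0,0,0],"grip": 0}
  ]
}}

```text
time_s: 5.55
position: [0.6513, -0.1551, 0.2317]
tcp_rot: [[1.0, 0.001, 0.002], [0.001, -1.0, 0.0], [0.002, -0.0, -1.0]]
force: [6.3, 1.3, -0.6]
opening: 0.254
```

Run:
```python
from h import *
s=bot.read_state();print(s['position'],s['force'],s['moment'],s['opening'])
for n,c in(('side',(90,220,230,350)),('top',(80,200,310,450))):
    I,D=snap(n,n+'3'); cv2.imwrite(f'pics/c3{n}.png',cv2.resize(I[c[0]:c[1],c[2]:c[3],::-1],(600,600),interpolation=cv2.INTER_CUBIC))
```

```text
[ 0.65130998 -0.15509034  0.2316545 ] [ 6.34436673  1.30327045 -0.56945589] [ 0.29295678 -1.06521515 -0.01434985] 0.25372683753722475
```

View pics/c3side.png

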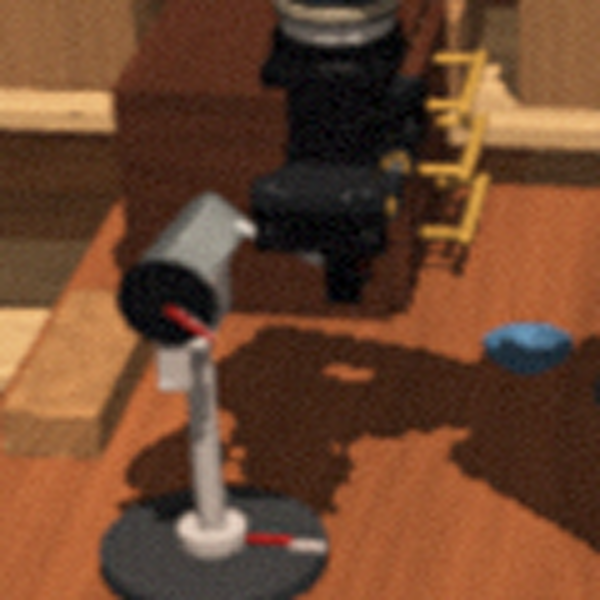

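View pics/c3top.png

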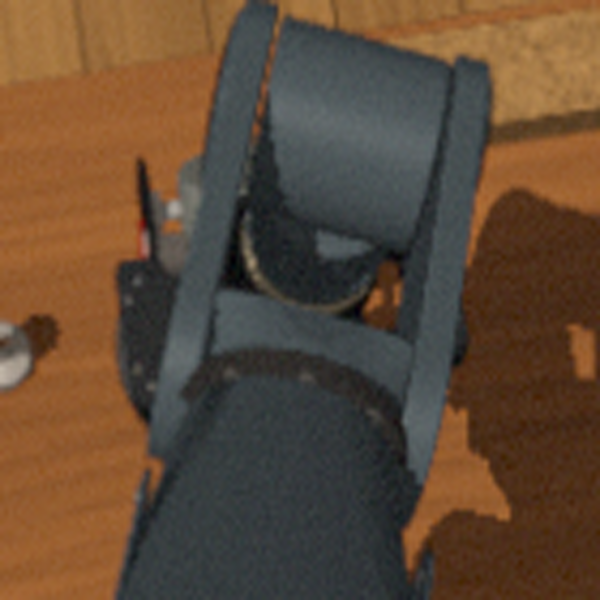

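{"name": "jog_arm", "arguments": {
  "rows": [
    {"dp": [0,0,0],"turn": [0,0,0],"grip": 0.6},
    {"dp": [0,0,0],"turn": [0,0,0],"grip": 0.6},
    {"dp": [0,0,0],"turn": [0,0,0],"grip": 0.6},
    {"dp": [0,0,0],"turn": [0,0,0],"grip": 0.6},
    {"dp": [0,0,-30],"turn": [0,0,0],"grip": 0.6},
    {"dp": [0,0,-80],"turn": [0,0,0],"grip": 0.6}
  ]
}}

```text
time_s: 6.25
position: [0.6475, -0.1543, 0.309]
tcp_rot: [[1.0, 0.001, -0.011], [0.001, -1.0, 0.004], [-0.011, -0.004, -1.0]]
force: [1.0, -1.2, -0.1]
opening: 0.592
```

Run:
```python
from h import *
s=bot.read_state();print(s['position'],s['force'],s['opening'],s['time_s'])
Q=tool(-91.5,20); print(Q[:,2]); Q=tool(-91.5,-20); print(Q[:,2])
for c in((323,243),(360,236),(372,283),(335,291)): print('blue',onz('top',*c,.03).round(3))
```

```text
[ 0.64750475 -0.15432518  0.30898335] [ 0.99962542 -1.16355978 -0.1474676 ] 0.5917224677726847 6.25
[ 0.34190294 -0.00895304 -0.93969262]
[-0.34190294  0.00895304 -0.93969262]
blue [0.461 0.005 0.03 ]
blue [ 0.465 -0.108  0.03 ]
blue [ 0.323 -0.12   0.03 ]
blue [ 0.316 -0.009  0.03 ]
```

Run:
```python
from h import *
Q=tool(-91.5,20); g=np.array([.474,.195,.054])
z=Q[:,2]
plan([(g+z*(.008-.1),Q),(g+.008*z,Q)])
```

```text
dp [-202.7, -349.7, 172.2] turn [-0.5, 20.6, 1.5]
dp [-167.5, -348.4, 265.8] turn [-0.5, 20.6, 1.5]
```

{"name": "jog_arm", "arguments": {
  "rows": [
    {"dp": [-25,-40,0],"turn": [0,0,0],"grip": 0.6},
    {"dp": [-50,-80,0],"turn": [0,6,0],"grip": 0.6},
    {"dp": [-75,-120,0],"turn": [0,12,0],"grip": 0.6},
    {"dp": [-203,-350,172],"turn": [0,20,1.5],"grip": 0.6},
    {"dp": [-203,-350,172],"turn": [0,20,1.5],"grip": 0.6},
    {"dp": [-203,-350,172],"turn": [0,20,1.5],"grip": 0.6},
    {"dp": [-203,-350,172],"turn": [0,20,1.5],"grip": 0.6},
    {"dp": [-203,-350,172],"turn": [0,20,1.5],"grip": 0.6},
    {"dp": [-203,-350,172],"turn": [0,20,1.5],"grip": 0.6},
    {"dp": [-203,-350,172],"turn": [0,20,1.5],"grip": 0.6}
  ]
}}

```text
time_s: 7.25
position: [0.4435, 0.1961, 0.139]
tcp_rot: [[0.941, -0.022, 0.337], [-0.021, -1.0, -0.004], [0.337, -0.003, -0.941]]
force: [-0.3, -0.5, -0.4]
opening: 0.601
```

Run:
```python
from h import *
for n,c in(('side',(210,330,250,410)),('top',(140,260,200,360))):
    I,D=snap(n,n+'4'); cv2.imwrite(f'pics/c4{n}.png',cv2.resize(I[c[0]:c[1],c[2]:c[3],::-1],(800,600),interpolation=cv2.INTER_CUBIC))
s=bot.read_state();print(s['position'],s['opening'],s['time_s'],s['joint_positions'].round(1),s['tcp_rot'][:,2])
Q=tool(-91.5,20); g=np.array([.474,.195,.054])
z=Q[:,2]
plan([(g+z*(.008-.1),Q),(g+.008*z,Q)])
d=np.load('pics/side4.npz');I=d['I'].astype(int);P=cloud('side',d['D'])
m=(I[...,0]>130)&(I[...,1]<60)&(I[...,2]<60)&(abs(P[...,2]-.055)<.02)&(P[...,0]>.44); print(m.sum(),P[m].min(0),P[m].max(0),np.median(P[m],0))
print(proj('side',g),proj('side',g+[0,.005,0]))
```

```text
[0.443328   0.19603403 0.13879869] 0.5989252138084102 7.35 [ 13.6  25.7 120.  -17.6  15.9 120.9] [ 0.33584167 -0.00448441 -0.94190778]
dp [-0.2, 0.2, -1.8] turn [-0.2, 0.4, 0.3]
dp [0.5, 0.7, 98.2] turn [-0.2, 0.4, 0.3]
53 [ 0.46293406 -0.52491928  0.03980138] [0.73130907 0.20538864 0.0711962 ] [0.4834301  0.20133015 0.0496676 ]
[348.94249856 277.50192614] [348.7959363  278.82884874]
```

View pics/c4side.png

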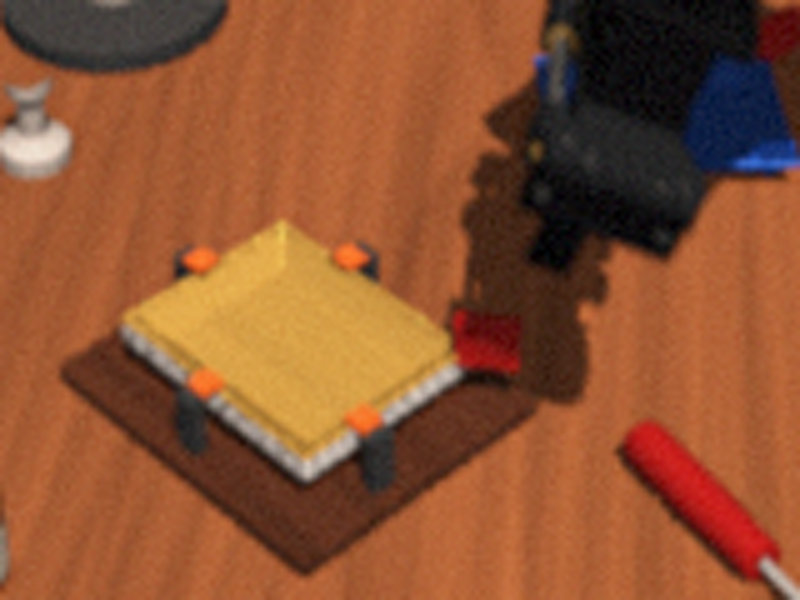

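View pics/c4top.png

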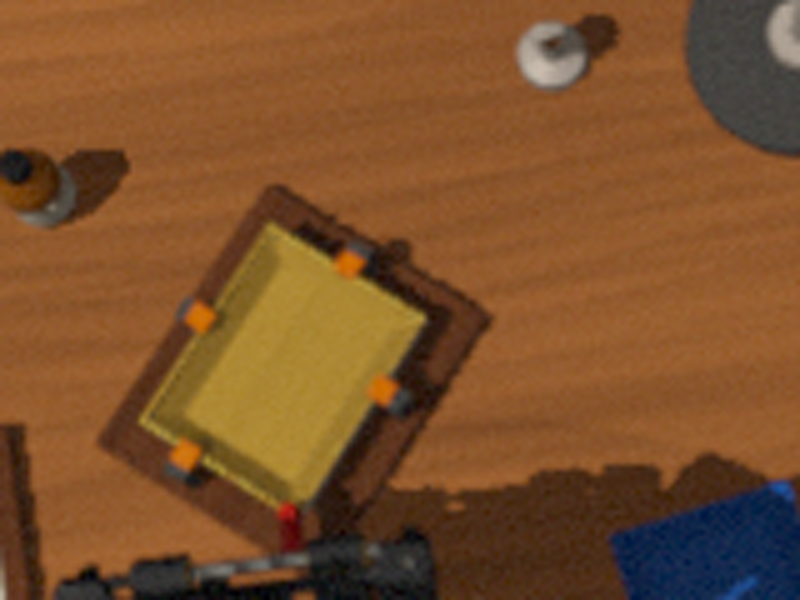

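Run:
```python
from h import *
g=np.array([.474,.195,.054])
Q=tool(-91.5,6);z=Q[:,2]
plan([(g+z*(.008-.09),Q),(g+z*(.008-.04),Q),(g+.008*z,Q)])
```

```text
dp [19.7, 0.4, 10.5] turn [-0.2, -13.6, 0.4]
dp [8.0, 0.5, 59.1] turn [-0.2, -13.6, 0.4]
dp [-1.5, 0.6, 98.0] turn [-0.2, -13.6, 0.4]
```

{"name": "jog_arm", "arguments": {
  "rows": [
    {"dp": [10,0,5],"turn": [0,-7,0],"grip": 0.6},
    {"dp": [19.7,0,10.5],"turn": [0,-13.6,0],"grip": 0.6},
    {"dp": [8,0.5,59],"turn": [0,-13.6,0.4],"grip": 0.6},
    {"dp": [8,0.5,59],"turn": [0,-13.6,0.4],"grip": 0.6}
  ]
}}

```text
time_s: 7.75
position: [0.4738, 0.1919, 0.0827]
tcp_rot: [[0.994, -0.033, 0.101], [-0.034, -0.999, 0.001], [0.1, -0.004, -0.995]]
force: [-1.1, -0.5, -0.1]
opening: 0.6
```

Run:
```python
from h import *
I,D=snap('side','side5'); c=(210,330,250,410);cv2.imwrite(f'pics/c5side.png',cv2.resize(I[c[0]:c[1],c[2]:c[3],::-1],(800,600),interpolation=cv2.INTER_CUBIC))
I,D=snap('top','top5');c=(200,290,200,320);cv2.imwrite(f'pics/c5top.png',cv2.resize(I[c[0]:c[1],c[2]:c[3],::-1],(800,600),interpolation=cv2.INTER_CUBIC))
s=bot.read_state();print(s['position'],s['opening'],s['time_s'],s['joint_positions'].round(1))
g=np.array([.474,.195,.054])
Q=tool(-91.5,6);z=Q[:,2]
plan([(g+z*(.008-.04),Q),(g+.008*z,Q)])
```

```text
[0.47391084 0.19277094 0.08775058] 0.5949572484686693 7.85 [ 10.2  33.8 109.6  -1.9  30.5 103.6]
dp [-3.5, -2.2, 1.6] turn [-0.3, -0.2, -0.4]
dp [-3.7, -2.0, 41.6] turn [-0.3, -0.2, -0.4]
```

View pics/c5side.png

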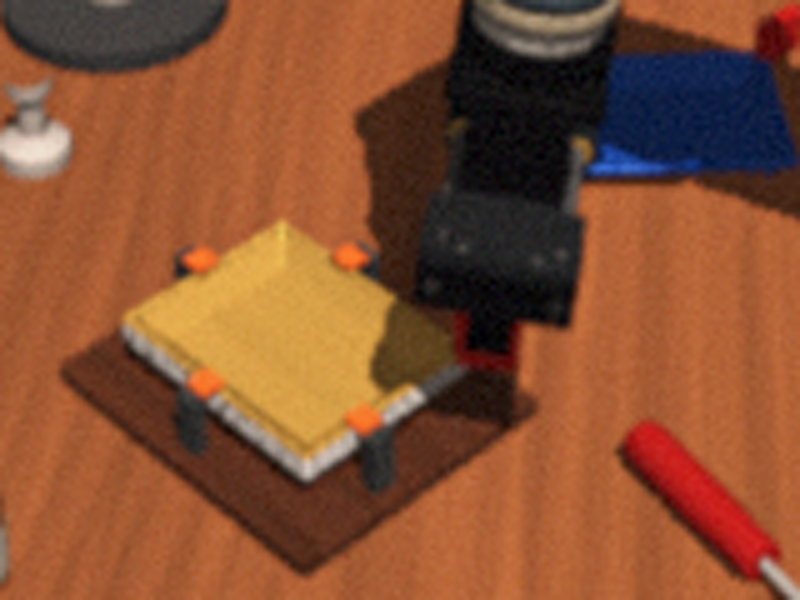

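View pics/c5top.png

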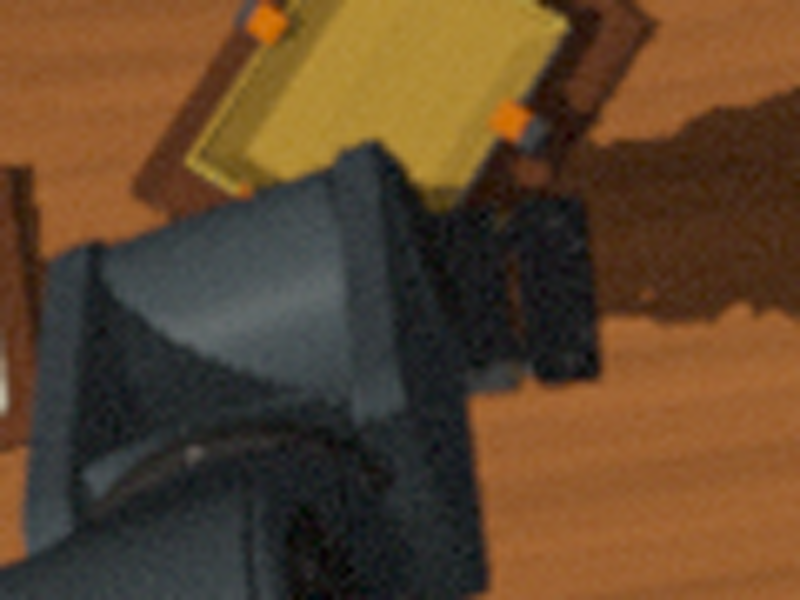

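{"name": "jog_arm", "arguments": {
  "rows": [
    {"dp": [-3.5,-2,15],"turn": [0,0,0],"grip": 0.6},
    {"dp": [-3.5,-2,30],"turn": [0,0,0],"grip": 0.6},
    {"dp": [-3.5,-2,41],"turn": [0,0,0],"grip": 0.5},
    {"dp": [-3.5,-2,41],"turn": [0,0,0],"grip": 0},
    {"dp": [-3.5,-2,41],"turn": [0,0,0],"grip": 0},
    {"dp": [-3.5,-2,41],"turn": [0,0,0],"grip": 0},
    {"dp": [-3.5,-2,41],"turn": [0,0,0],"grip": 0},
    {"dp": [-3.5,-2,41],"turn": [0,0,0],"grip": 0},
    {"dp": [-3.5,-2,41],"turn": [0,0,0],"grip": 0},
    {"dp": [-3.5,-2,41],"turn": [0,0,0],"grip": 0}
  ]
}}

```text
time_s: 8.85
position: [0.4759, 0.196, 0.0474]
tcp_rot: [[0.993, -0.031, 0.112], [-0.032, -0.999, 0.003], [0.112, -0.006, -0.994]]
force: [0.2, -0.8, 3.9]
opening: 0.11
```

Run:
```python
from h import *
I,D=snap('side','side6'); c=(210,330,250,410);cv2.imwrite(f'pics/c6side.png',cv2.resize(I[c[0]:c[1],c[2]:c[3],::-1],(800,600),interpolation=cv2.INTER_CUBIC))
s=bot.read_state();print(s['position'],s['opening'],s['force'],s['time_s'],s['joint_positions'].round(1))
p=np.array(s['position']);R=np.array(s['tcp_rot'])
a=np.radians(-1.5);x=np.array([np.cos(a),np.sin(a),0]);y=np.array([-x[1],x[0],0])
pull=p-.008*R[:,2]
piv=pull+.193*x; piv[2]=.045
t=[]
for th in (2,4,6,8,10,12,14,16,18,20):
    W=Ro.from_rotvec(y*th,degrees=True).as_matrix(); t.append((piv+W@(p-piv),W@R))
plan(t)
```

```text
[0.47590457 0.19602761 0.04736   ] 0.10739076647834533 [-0.71660588  0.76328792  4.52743632] 8.9 [ 10.5  38.5 110.3  -2.4  24.8 104.5]
dp [0.9, -0.0, -6.6] turn [-0.0, -2.0, 0.0]
dp [2.1, -0.1, -13.2] turn [-0.0, -4.0, 0.0]
dp [3.5, -0.1, -19.8] turn [-0.0, -6.0, 0.0]
dp [5.2, -0.2, -26.3] turn [-0.0, -8.0, 0.0]
dp [7.0, -0.2, -32.7] turn [-0.1, -10.0, 0.1]
dp [9.1, -0.3, -39.1] turn [-0.1, -12.0, 0.1]
dp [11.4, -0.3, -45.4] turn [-0.1, -14.0, 0.1]
dp [14.0, -0.4, -51.6] turn [-0.1, -16.0, 0.1]
dp [16.7, -0.4, -57.7] turn [-0.1, -18.0, 0.1]
dp [19.6, -0.5, -63.8] turn [-0.1, -20.0, 0.1]
```

View pics/c6side.png

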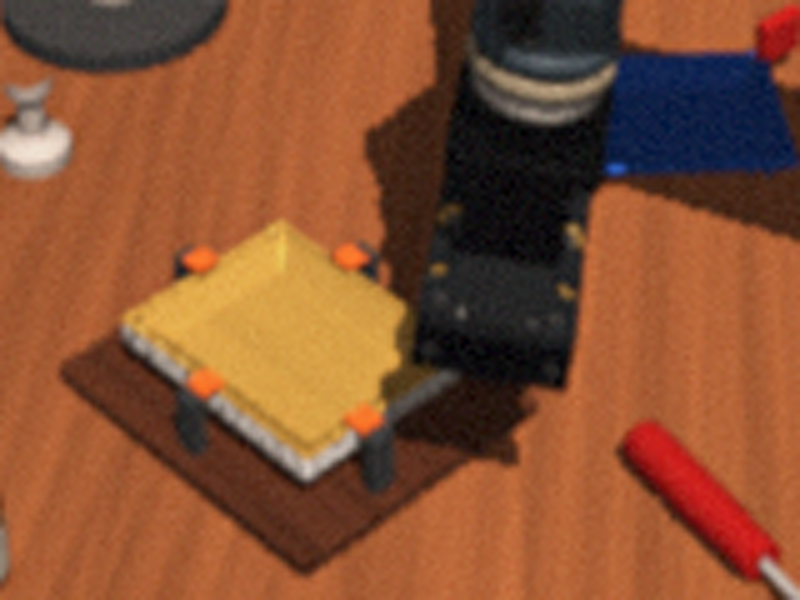

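{"name": "jog_arm", "arguments": {
  "rows": [
    {"dp": [0.9,0,-6.6],"turn": [0,-2,0],"grip": 0},
    {"dp": [2.1,0,-13.2],"turn": [0,-4,0],"grip": 0},
    {"dp": [3.5,0,-19.8],"turn": [0,-6,0],"grip": 0},
    {"dp": [5.2,0,-26.3],"turn": [0,-8,0],"grip": 0},
    {"dp": [7,0,-32.7],"turn": [0,-10,0],"grip": 0},
    {"dp": [9.1,0,-39.1],"turn": [0,-12,0],"grip": 0},
    {"dp": [11.4,0,-45.4],"turn": [0,-14,0],"grip": 0},
    {"dp": [11.4,0,-45.4],"turn": [0,-14,0],"grip": 0}
  ]
}}

```text
time_s: 9.7
position: [0.4822, 0.1953, 0.0932]
tcp_rot: [[0.991, -0.031, -0.133], [-0.03, -0.999, 0.01], [-0.134, -0.006, -0.991]]
force: [0.4, 0.7, -1.4]
opening: 0.108
```

Run:
```python
from h import *
I,D=snap('side','side7'); c=(210,330,250,410);cv2.imwrite(f'pics/c7side.png',cv2.resize(I[c[0]:c[1],c[2]:c[3],::-1],(800,600),interpolation=cv2.INTER_CUBIC))
s=bot.read_state();print(s['position'],s['opening'],s['force'],s['moment'],s['time_s'],s['joint_positions'].round(1))
P=cloud('side',D);J=I.astype(int)
m=(J[...,0]>130)&(J[...,1]>90)&(J[...,2]<90)&(J[...,0]-J[...,1]<70)
m[:210]=0;m[330:]=0;m[:,:250]=0;m[:,410:]=0
Q=P[m];Q=Q[(Q[:,2]>.02)&(Q[:,2]<.2)]
for k in range(0): pass
# floor plane ransac
rng=np.random.default_rng(0);b=(0,)
for _ in range(500):
    a=Q[rng.choice(len(Q),3,False)];n=np.cross(a[1]-a[0],a[2]-a[0]);n/=np.linalg.norm(n)+1e-12;q=abs((Q-a[0])@n)<.002
    if q.sum()>b[0]: b=(q.sum(),q)
q=Q[b[1]];n=np.linalg.svd(q-q.mean(0))[2][2];n*=np.sign(n[2]);print(len(Q),b[0],n,q.mean(0),'tilt',np.degrees(np.arccos(n[2])))
```

```text
[0.48191466 0.19531432 0.09290357] 0.11737459599550494 [-0.28027116 -0.04195126 -1.78648255] [ 0.0090482   0.04120898 -0.02403701] 9.75 [ 8.7 36.8 98.9  2.2 51.7 99. ]
1042 484 [ 0.25405812 -0.01666332  0.9670454 ] [0.59167404 0.18957944 0.04530587] tilt 14.750121250021168
```

View pics/c7side.png

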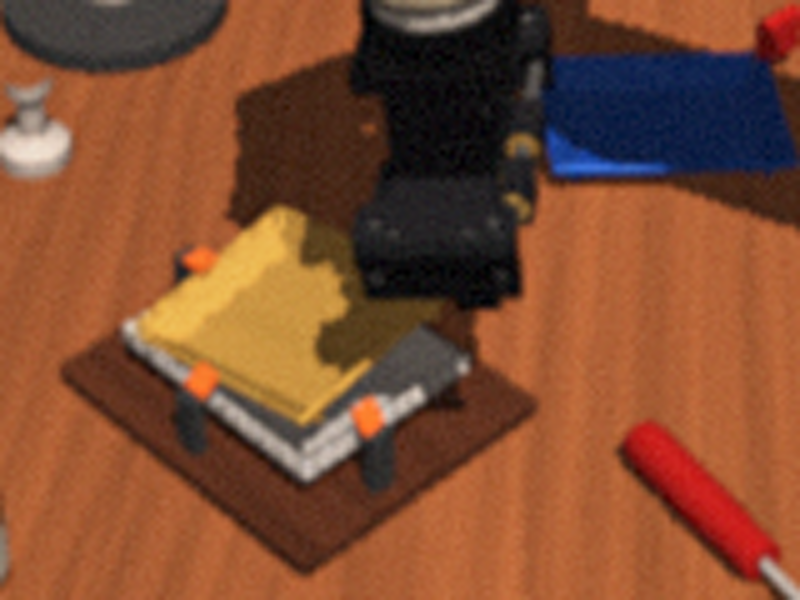

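```bash
cat > fin.py <<'E'
from h import *
p0=np.array([.4759,.196,.0474]);R0=tool(-91.7,6.4)
a=np.radians(-1.5);x=np.array([np.cos(a),np.sin(a),0]);y=np.array([-x[1],x[0],0])
Rt0=np.c_[x,y,[0,0,1.]]
pull0=p0-.008*R0[:,2]
c0=pull0-Rt0@np.array([-.104,0,.030])
def pose(c,th):
    W=Ro.from_rotvec(y*th,degrees=True).as_matrix()
    return np.array(c)+W@(p0-c0), W@R0
def cen(th,piv=np.array([.089,0,.021])):
    W=Ro.from_rotvec(y*th,degrees=True).as_matrix(); P=c0+Rt0@piv
    return P+W@(c0-P)
E
python3 - <<'E'
from fin import *
print(c0)
L=[(17,0),(20,3),(23,10),(26,20),(29,35),(32,55),(35,80),(38,100),(38,100)]
plan([pose(cen(t)+[0,0,l/1000],t) for t,l in L])
print(cen(38)+[0,0,.1])
E
```

```text
[0.578973   0.19330405 0.02535014]
dp [1.2, -0.6, -10.9] turn [-0.4, -3.0, -0.0]
dp [2.8, -0.7, -23.7] turn [-0.4, -6.0, -0.0]
dp [4.3, -0.8, -40.4] turn [-0.4, -9.0, -0.0]
dp [6.0, -0.9, -59.9] turn [-0.4, -12.0, -0.0]
dp [7.4, -1.1, -84.2] turn [-0.4, -15.0, -0.0]
dp [8.8, -1.3, -113.3] turn [-0.5, -18.0, 0.0]
dp [9.9, -1.5, -147.1] turn [-0.5, -21.0, 0.0]
dp [12.1, -1.7, -175.7] turn [-0.5, -24.0, 0.0]
dp [12.1, -1.7, -175.7] turn [-0.5, -24.0, 0.0]
[0.58490912 0.19314861 0.18459579]
```

{"name": "jog_arm", "arguments": {
  "rows": [
    {"dp": [1.2,0,-11],"turn": [0,-3,0],"grip": 0},
    {"dp": [2.8,0,-24],"turn": [0,-6,0],"grip": 0},
    {"dp": [4.3,0,-40],"turn": [0,-9,0],"grip": 0},
    {"dp": [6,0,-60],"turn": [0,-12,0],"grip": 0},
    {"dp": [7.4,0,-84],"turn": [0,-15,0],"grip": 0},
    {"dp": [8.8,0,-110],"turn": [0,-18,0],"grip": 0},
    {"dp": [10,0,-135],"turn": [0,-21,0],"grip": 0},
    {"dp": [12,0,-155],"turn": [0,-24,0],"grip": 0},
    {"dp": [12,0,-155],"turn": [0,-24,0],"grip": 0}
  ]
}}

```text
time_s: 10.65
position: [0.5168, 0.1936, 0.2461]
tcp_rot: [[0.855, -0.032, -0.518], [-0.023, -0.999, 0.022], [-0.519, -0.007, -0.855]]
force: [0.4, 0.1, -1.3]
opening: 0.109
```

```bash
cat > look.py <<'E'
from fin import *
import sys
def look(tag,c=(100,330,220,440)):
    I,D=snap('side','side'+tag);cv2.imwrite(f'pics/c{tag}side.png',cv2.resize(I[c[0]:c[1],c[2]:c[3],::-1],None,fx=2.6,fy=2.6,interpolation=cv2.INTER_CUBIC))
    s=bot.read_state();print(s['position'],s['opening'],s['force'],s['time_s'],s['joint_positions'].round(1))
    P=cloud('side',D);J=I.astype(int)
    m=(J[...,0]>120)&(J[...,1]>85)&(J[...,2]<90)&(J[...,0]-J[...,1]<75)
    m[:90]=0;m[330:]=0;m[:,:210]=0;m[:,440:]=0
    Q=P[m];Q=Q[(Q[:,2]>.02)&(Q[:,2]<.35)&(Q[:,0]<.72)]
    rng=np.random.default_rng(0);b=(0,)
    for _ in range(500):
        a=Q[rng.choice(len(Q),3,False)];n=np.cross(a[1]-a[0],a[2]-a[0]);n/=np.linalg.norm(n)+1e-12;q=abs((Q-a[0])@n)<.003
        if q.sum()>b[0]: b=(q.sum(),q)
    q=Q[b[1]];n=np.linalg.svd(q-q.mean(0))[2][2];n*=np.sign(n[2]);print(len(Q),b[0],n.round(3),q.mean(0).round(3),'tilt',np.degrees(np.arccos(n[2])))
E
python3 -c "
from look import *
look('8')"
```

```text
[0.51516439 0.1935784  0.24492567] 0.11557153641927452 [-0.00687026 -0.29125296 -0.57002372] 10.7 [  6.4  37.6  73.    4.7 100.6  97.7]
1033 170 [ 0.775 -0.19   0.602] [0.542 0.079 0.179] tilt 52.96471856715066
```

View pics/c8side.png

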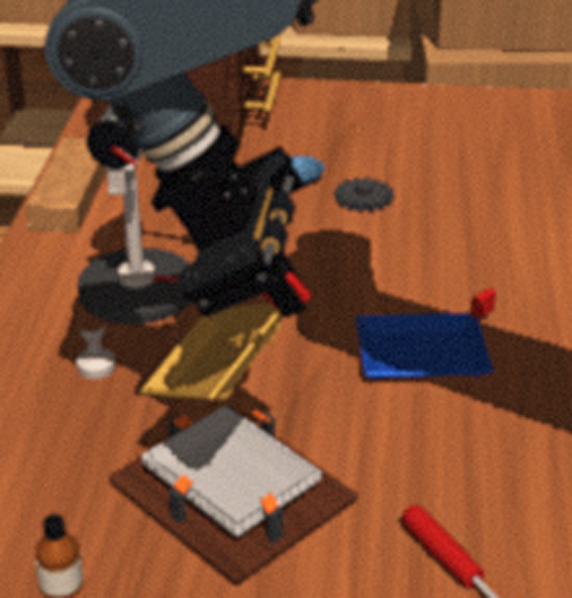

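Run:
```python
from fin import *
plan([pose([.568,.16,.16],30)]+[pose([.568,.16-.035*i,.16],30) for i in range(1,10)])
```

```text
dp [-13.5, 32.4, 24.7] turn [-0.5, 7.8, 0.1]
dp [-12.7, 67.4, 24.0] turn [-0.5, 7.8, 0.1]
dp [-11.9, 102.4, 23.2] turn [-0.5, 7.8, 0.1]
dp [-11.0, 137.3, 22.5] turn [-0.5, 7.8, 0.1]
dp [-10.2, 172.3, 21.7] turn [-0.5, 7.8, 0.1]
dp [-9.4, 207.3, 20.9] turn [-0.5, 7.8, 0.1]
dp [-8.6, 242.3, 20.2] turn [-0.5, 7.8, 0.1]
dp [-7.8, 277.3, 19.4] turn [-0.5, 7.8, 0.1]
dp [-6.9, 312.3, 18.7] turn [-0.5, 7.8, 0.1]
dp [-6.1, 347.2, 17.9] turn [-0.5, 7.8, 0.1]
```

{"name": "jog_arm", "arguments": {
  "rows": [
    {"dp": [-5,8,8],"turn": [0,3,0],"grip": 0},
    {"dp": [-13,32,24],"turn": [0,7.8,0],"grip": 0},
    {"dp": [-12.7,62,24],"turn": [0,7.8,0],"grip": 0},
    {"dp": [-12,97,23],"turn": [0,7.8,0],"grip": 0},
    {"dp": [-11,132,22.5],"turn": [0,7.8,0],"grip": 0},
    {"dp": [-10,167,22],"turn": [0,7.8,0],"grip": 0},
    {"dp": [-9.4,202,21],"turn": [0,7.8,0],"grip": 0},
    {"dp": [-8.6,235,20],"turn": [0,7.8,0],"grip": 0},
    {"dp": [-7.8,260,19.4],"turn": [0,7.8,0],"grip": 0},
    {"dp": [-7,275,19],"turn": [0,7.8,0],"grip": 0}
  ]
}}

```text
time_s: 11.7
position: [0.4885, -0.0819, 0.2301]
tcp_rot: [[0.914, -0.032, -0.405], [-0.027, -0.999, 0.019], [-0.405, -0.006, -0.914]]
force: [0.2, -0.1, -0.9]
opening: 0.108
```

```bash
python3 -c "
from look import *
look('9')
plan([pose([.568,-.153,.15],30),pose([.568,-.153,.107],30)])"
```

```text
[ 0.48902788 -0.08355152  0.23021101] 0.11175907385441354 [ 0.21176115 -0.43558729 -1.8224981 ] 11.75 [-18.7  31.3  85.3  -6.5  86.4  74.9]
831 157 [ 0.062 -0.994  0.095] [ 0.252 -1.135  0.044] tilt 84.55632467034442
dp [6.4, 67.4, 7.3] turn [-0.4, 0.3, -0.0]
dp [23.8, 67.6, 46.6] turn [-0.4, 0.3, -0.0]
```

View pics/c9side.png

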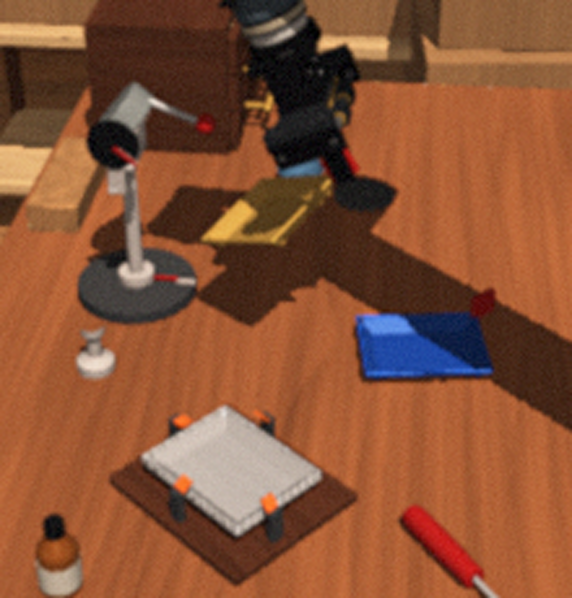

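{"name": "jog_arm", "arguments": {
  "rows": [
    {"dp": [6,20,7],"turn": [0,0,0],"grip": 0},
    {"dp": [6,45,7],"turn": [0,0,0],"grip": 0},
    {"dp": [6,62,7],"turn": [0,0,0],"grip": 0},
    {"dp": [10,67.5,17],"turn": [0,0,0],"grip": 0},
    {"dp": [16,67.5,30],"turn": [0,0,0],"grip": 0},
    {"dp": [21,67.5,40],"turn": [0,0,0],"grip": 0},
    {"dp": [24,67.5,46.5],"turn": [0,0,0],"grip": 0},
    {"dp": [24,67.5,46.5],"turn": [0,0,0],"grip": 0},
    {"dp": [24,67.5,46.5],"turn": [0,0,0],"grip": 0}
  ]
}}

```text
time_s: 12.65
position: [0.4911, -0.1474, 0.1785]
tcp_rot: [[0.914, -0.03, -0.404], [-0.025, -1.0, 0.018], [-0.404, -0.006, -0.915]]
force: [0.7, 0.2, -0.1]
opening: 0.112
```

```bash
python3 -c "
from look import *
I,D=snap('side','side10');c=(100,260,230,390);cv2.imwrite('pics/c10side.png',cv2.resize(I[c[0]:c[1],c[2]:c[3],::-1],None,fx=3.7,fy=3.7,interpolation=cv2.INTER_CUBIC))
It,Dt=snap('top','top10')
s=bot.read_state();p,R=s['position'],s['tcp_rot'];print(p,s['force'],s['opening'],s['time_s'])
P=cloud('side',D);J=I.astype(int)
m=(J[...,0]>90)&(J[...,1]>65)&(J[...,2]<80)&(J[...,0]-J[...,1]<60)
Q=P[m];Q=Q[(np.linalg.norm(Q-[.568,-.153,.107],axis=1)<.11)&(Q[:,2]>.035)]
rng=np.random.default_rng(0);b=(0,)
for _ in range(800):
    a=Q[rng.choice(len(Q),3,False)];n=np.cross(a[1]-a[0],a[2]-a[0]);n/=np.linalg.norm(n)+1e-12;q=abs((Q-a[0])@n)<.003
    if q.sum()>b[0]: b=(q.sum(),q)
q=Q[b[1]];n=np.linalg.svd(q-q.mean(0))[2][2];n*=np.sign(n[2]);print(len(Q),b[0],n.round(3),q.mean(0).round(3),Q.min(0),Q.max(0),Q.mean(0))
# centre by kinematics
W=R@R0.T; print('centre', p-W@(p0-c0), 'tray z', (W@Rt0)[:,2])
"
```

```text
[ 0.49148393 -0.14781335  0.17909938] [ 0.16951448 -0.05609331 -1.51945201] 0.11495321789128182 12.75
358 147 [0.537 0.017 0.843] [ 0.578 -0.155  0.107] [ 0.50386122 -0.23059269  0.072675  ] [ 0.65164156 -0.06159688  0.16832589] [ 0.57826274 -0.14583688  0.11394341]
centre [ 0.56955653 -0.14942133  0.10825029] tray z [ 0.50186141 -0.02023139  0.86471141]
```

View pics/c10side.png

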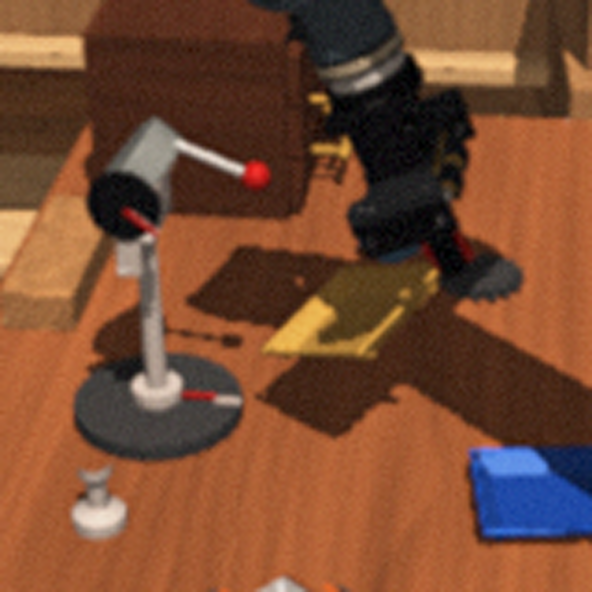

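View pics/top10.png

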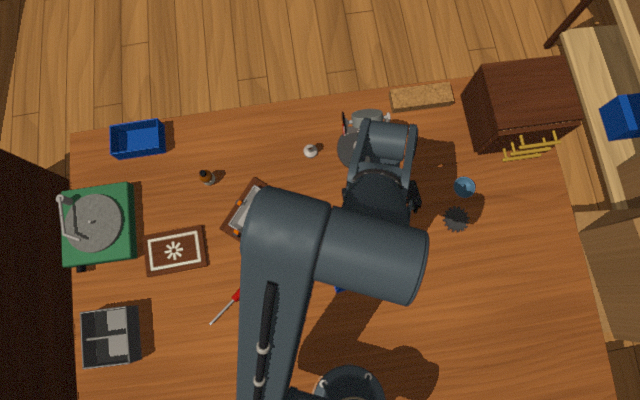

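```bash
python3 -c "
from lamp import *
d=np.load('pics/side10.npz');I=d['I'].astype(int);P=cloud('side',d['D'])
m=(I[...,0]>120)&(I[...,1]<60)&(I[...,2]<60);m[:140]=0;m[155:]=0;m[:,:290]=0;m[:,305:]=0
k=np.median(P[m],0)+.009*np.array([.19,-.9,-.4]);print(m.sum(),k,k-C,proj('side',[.65,-.1545,.24]),np.argwhere(m).mean(0))
s=bot.read_state();print(s['qvel'].round(2))
"
```

```text
39 [ 0.65310916 -0.15468481  0.24245203] [-0.09189084 -0.00018481  0.00245203] [299.97388318 147.37294878] [146.30769231 299.05128205]
[-0.28 -0.27 -0.04  0.02 -0.03 -0.04]
```

{"name": "jog_arm", "arguments": {
  "rows": [
    {"dp": [0,0,0],"turn": [0,0,0],"grip": 0},
    {"dp": [0,0,0],"turn": [0,0,0],"grip": 0},
    {"dp": [0,0,0],"turn": [0,0,0],"grip": 0},
    {"dp": [0,0,0],"turn": [0,0,0],"grip": 0}
  ]
}}

```text
time_s: 13.15
position: [0.4911, -0.148, 0.1789]
tcp_rot: [[0.915, -0.031, -0.403], [-0.026, -0.999, 0.018], [-0.403, -0.006, -0.915]]
force: [0.1, 0.1, -1.3]
opening: 0.113
```

```bash
python3 -c "
from h import *
s=bot.read_state();print(s['qvel'].round(2),s['position'],s['opening']);print(bot.hand_in())"
```

```text
[ 0.04  0.11 -0.01  0.06 -0.08  0.01] [ 0.49111828 -0.14801795  0.17887007] 0.11272433829935115
the job is handed in; nothing more can be done
None
```

The job is done and handed in at 13.2 s; no verdict was given.

- **Lamp:** I turned it by the red ball until its pointer lay on the white line, then tilted it down until the head pointer met the 40° tick. The last picture put the ball about 1.5° above level, so the tilt is about 38.5° with the swivel near 0.
- **Peel:** I gripped the brass tray by its red pull and raised that corner first. At about 14.5° of tilt, the far corner was still within roughly 6 mm of its nest (worked out from the arm's pose). Lifting on freed the tray from all four tabs.
- **Final hold:** The tray is held still with its centre about 13 mm from the lamp spot. Its hollow side is about 18° off the beam axis and faces the lamp.
- **Bystanders:** In the last pictures the ones in view stand where they started. The arm hid part of the screwdriver in the last top view.

Two measurements disagreed. The two cameras differed by about 3–10 mm on the tray and lamp base, so I used averages. One plane fit, taken while the tray was in transit, picked up the wrong points and I ignored it. The final fit (normal 0.54, 0.02, 0.84) agrees with the arm's pose.

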